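# Mix the sample jar on the touch mixer

## Task

Push the orange switch on the mixer all the way over to its on side, away from where it leans now. Then take the green-capped jar and, keeping hold of it, press it upright onto the middle of the mixer's blue pad until the pad is fully down, and hold it there for two seconds. Finally set the jar down gently, upright, inside the steel tray, leaving the switch on and the other things where they are.

Things in the scene. Friction and masses are not known exactly. Their poses are not given: they have to be found in the camera images.
- jar: The jar to mix: amber, 118 mm tall, green screw cap. Body 56 mm in diameter from 0 to 80 mm up, cap 60 mm in diameter from 80 to 118 mm up. Origin: centre of the underside, z up. Mass about 0.25 kg. Starts upright on the bench. Gripped best by the cap from above.
- jar_red: A jar of the same size with a red cap, to be left alone. Origin: centre of the underside. Its place may be swapped with the green-capped jar's.
- mixer: The bench mixer, fixed to the bench. Origin: on the bench under the middle of the pad; its z is up. White housing 170 mm (x) by 150 mm (y), 74 mm tall, centred on the origin; on its -y side a lower grey deck, 140 mm (x) by 70 mm (y), 38 mm tall, centred at y = -110 mm, carries the orange switch.
- pad_top (a point): Centre of the top face of the mixer's blue round pad (90 mm in diameter, flat), 98 mm above the bench when up. It moves down with the pad.
- pad (a joint): How far the sprung pad is pressed down: 0 when up, 0.012 m fully down. It takes about 4 N to start it and about 12 N to press it fully down; it springs back.
- switch (a joint): Angle of the mixer's orange toggle lever: near 0 at the start it leans to the mixer's -x side (off); 1.0 rad is its end stop, leaning to the mixer's +x side (on). It stays where it is left. It swings about an axis along the mixer's y; the lever is about 60 mm long from that axis.
- switch_tip (a point): Tip of the orange toggle lever on the mixer's grey deck; moves with the lever.
- tray: Fixed square steel tray with a low rim: 140 by 140 mm outside, rim 14 mm high, walls and floor 4 mm thick. Origin: centre of its underside, on the bench; x and y along its sides.
- wafer_box: Bystander: flat round clear and white wafer box, 112 mm in diameter, 23 mm tall. Origin: centre of the underside.
- objective: Bystander: silver microscope objective standing on its wide end, 36 mm in diameter, 62 mm tall. Origin: centre of the underside.
Not all that is in view belongs to the job. Several things have the shape of the tray; the one meant has the colours described above. Leave any yellow look-alike of the jar alone.

How it is judged:
By the outcome, as a careful person would: the job done as asked, in the order asked, and still so for the second after the job is handed in, with the robot touching nothing.
It also fails if it takes over 64 s, if anything falls off the work surface, if the arm or the gripper's body presses on something with over 40 N, if the wrist force passes 120 N, or if a joint passes its speed limit or range.

## Robot

A 7-joint arm with a two-finger parallel gripper is mounted at the origin on the work surface. World frame = base frame: x ahead of the robot, y to its left, z up, the work surface at z = 0. Lengths are in m, angles in rad, forces in N, time in s.
With the tool pointing down it reaches from about 0.425 to 0.95 m from the base axis. Payload 4.7 kg.
Tool frame: the origin (TCP) lies midway between the tips of the shut fingers; the grasp point (between the pads) lies 19 mm behind it (bot.tcp_to_grasp is the z of the grasp point in the tool frame, in m); z points along the fingers, y is the line along which they close (so a half turn about z gives the same grasp; the last joint's range is limited). The gripper opens to 85 mm and grips with 20 to 120 N. Pads are 22 mm wide; open, the fingers measure 114 mm over their backs; the gripper's body (76 mm by 85 mm) begins 54 mm behind the grasp point. The pads swing forward as they close: fully open they stand 13 mm farther back than shut.
Start: joints at [-0.029, 0.469, -0.049, 1.532, 0.024, 1.141, -0.082], TCP at [0.675, 0, 0.231] pointing down, gripper open.
Joint ranges: [-2.59, 2.59], [-0.33, 1.99], [-1.39, 1.29], [0.1, 2.45], [-1.04, 4.18], [0.21, 1.99], [-2.66, 2.66]. Speed limits (rad/s): [2.57, 2.57, 3.14, 3.14, 3.14, 3.14, 3.14].

## Interface

Orientations are given as a rotation vector (axis times angle).
In Python, from plant import state, vision, order, bot gives the robot as it stands.
- The arm moves only by the tool apply_moves, never from a script. Its argument "steps" is a list of rows, each an object of numbers: "tx", "ty", "tz": the shift along the tool's x, y, z normalised to -1 to 1, where 1 is 500 mm; "roll": the turn about the tool's z normalised to -1 to 1, where 1 is 60 degrees. A call has 1 to 12 rows; each row is the pose to reach, as a shift and turn from the pose commanded when the call began, along the tool's axes at that moment; what a row does not reach only later rows make up. A row lasts 1/10 s, in which the tool goes at most 50 mm and 8.59 degrees, less where a joint would pass 70% of its speed; a pose out of reach is approached as far as the arm can. A call with a number of a shift or a turn outside -1 to 1 is refused whole. A call with a gripper value outside its range is refused whole. "claw" is the opening, from 0 (shut) to 1 (fully open), set as the call begins (left out, the last holds). The fingers move at their own pace and stop on an object; "newtons" is the grip in N (left out, the last holds). Time passes only in rows, so rows that repeat a pose let the fingers close. It gives the time, the measured TCP pose, the force, the opening and the grip force at its end, in the units of the state.
- state(): the state, without advancing time (a new reading comes with each control period).
- vision.snapshot(name): name is "scene" or "side" or "wrist"; returns a dict with "pixels" (400x640x3 uint8, blue, green, red), "fx", "fy", "cx", "cy" (pixels), "dist" ([k1, k2, p1, p2, k3] as OpenCV has them; the pictures are not rectified), "rvec" (rotation vector, rad) and "tvec" (3), from world to camera coordinates, as OpenCV has them; the wrist camera has in their place "mount" (4x4, takes a point from camera to tool coordinates, whose origin is the TCP and whose axes are the flange's). Camera axes: x right, y down, z forward; pixel columns grow to the right and rows downward; lengths in m; the calibration is good to about 2 mm. A picture is of the moment at which its call begins: read the wrist's pose just before it. There is no depth.
- order.close_job(): hands the job in; it is judged then, once.
The state is a dict: "time_s": time; "q": joint angles; "joint_vel": joint speeds; "effort": joint torques, N m; "tool_pos": TCP position; "ee_rot": TCP orientation; "force": force on the tool from outside, world axes, zero at the start; "wrist_torque": the same for the moment, N m; "width": finger opening in m; "finger_force": force on a finger pad.
Only numpy, scipy, OpenCV 4.12 (cv2) and the standard library are available. Lean on these libraries where they do the work, as an engineer would, in place of code of your own. Each camera call takes 0.05 s, during which the arm holds its last target. There are 200 camera calls.

## Working session

There is one attempt and no reset: what is moved stays moved. The work goes in short steps, Python scripts to look and compute and a tool call to move; the robot and the scene stay as the last step left them, time stands still between calls to the robot, and variables do not carry over. Pictures are saved under pics/ and viewed, at most 10 in all, crops included, and the job is handed in when it is done.

Besides the shell and the picture viewer there is one more tool, called by a JSON object that holds its "op" and its "data". apply_moves: Moves the arm, as the interface text tells. Its arguments: {"type":"object","properties":{"steps":{"type":"array","items":{"type":"object","properties":{"tx":{"type":"number","minimum":-1,"maximum":1},"ty":{"type":"number","minimum":-1,"maximum":1},"tz":{"type":"number","minimum":-1,"maximum":1},"roll":{"type":"number","minimum":-1,"maximum":1}}}},"claw":{"type":"number"},"newtons":{"type":"number"}},"required":["steps"]}

```bash
mkdir -p pics; ls; python3 - <<'E'
from plant import state, vision, order, bot
import cv2,pickle
s=state();print(s)
d={}
for n in("scene","side","wrist"):
    d[n]=vision.snapshot(n);cv2.imwrite(f"pics/{n}0.png",d[n]["pixels"])
    print(n,{k:v for k,v in d[n].items() if k!="pixels"})
pickle.dump((s,d),open("d0.pkl","wb"))
E
```

```text
pics
{'time_s': 0.0, 'q': array([-0.02891406,  0.46944185, -0.04860039,  1.53375247,  0.02411006,
        1.14101306, -0.0822756 ]), 'joint_vel': array([ 0.00043109, -0.00073917,  0.00022766,  0.00110793,  0.00043906,
       -0.00100581, -0.00226998]), 'effort': array([ 1.18357209e-03, -5.10321057e+01, -4.63755790e-02, -2.37716943e+01,
        1.05899444e-02,  7.35067850e-03,  1.56414734e-05]), 'tool_pos': array([6.74381211e-01, 1.86420344e-05, 2.30236394e-01]), 'ee_rot': array([-2.2203802 , -2.22055882,  0.00234373]), 'force': array([ 0.13290224, -0.01743819, -0.14021384]), 'wrist_torque': array([ 0.00284833, -0.04562628, -0.04073928]), 'finger_force': 0.0, 'width': 0.08527185822721947}
scene {'fx': 504.3957067163301, 'fy': 504.3957067163301, 'cx': 303.59945864819133, 'cy': 202.68160855558878, 'dist': array([-0.00510168,  0.        ,  0.        ,  0.        ,  0.        ]), 'rvec': array([ 1.62993553,  2.06218644, -0.73409107]), 'tvec': array([ 0.18342831, -0.338911  ,  1.68821763])}
side {'fx': 378.9197900649918, 'fy': 378.9197900649918, 'cx': 317.62919080131974, 'cy': 198.96007275027702, 'dist': array([-0.02535699,  0.        ,  0.        ,  0.        ,  0.        ]), 'rvec': array([ 0.2305109 , -2.66544213,  1.46686478]), 'tvec': array([0.52828181, 0.16352837, 0.98960094])}
wrist {'fx': 310.8577473654717, 'fy': 310.8577473654717, 'cx': 319.9419345804805, 'cy': 199.09440896544922, 'dist': array([-0.05223749,  0.        ,  0.        ,  0.        ,  0.        ]), 'mount': array([[-1.50997928e-03, -9.58695199e-01, -2.84431425e-01,
         7.20115734e-02],
       [ 9.99998829e-01, -1.37661507e-03, -6.68784224e-04,
         9.12780532e-04],
       [ 2.49607639e-04, -2.84432101e-01,  9.58696155e-01,
        -1.42804812e-01],
       [ 0.00000000e+00,  0.00000000e+00,  0.00000000e+00,
         1.00000000e+00]])}
```

View pics/scene0.png

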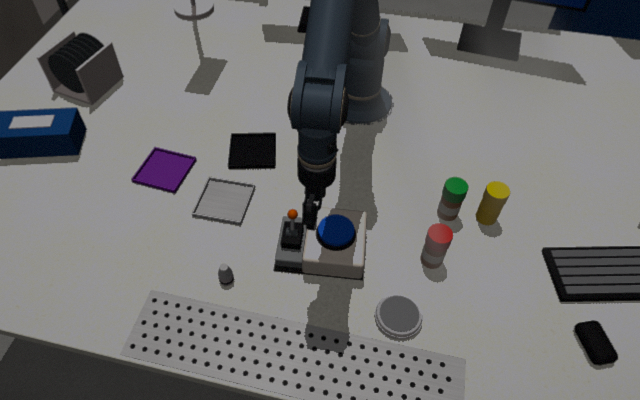

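View pics/side0.png

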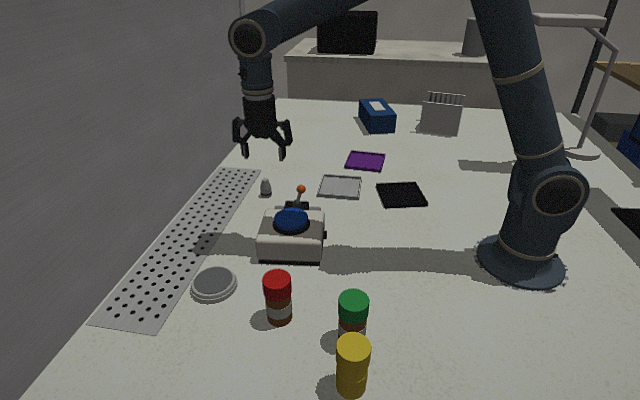

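View pics/wrist0.png

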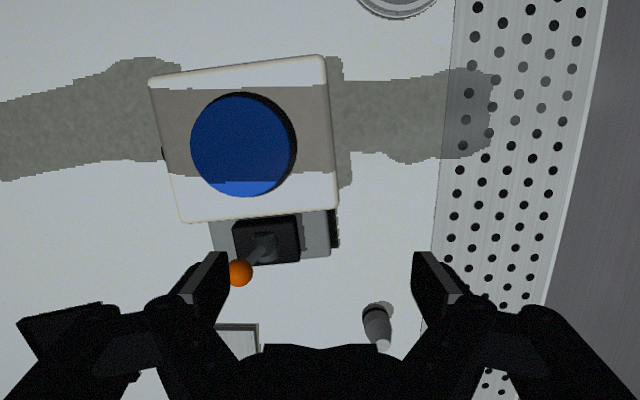

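The scene view shows the jars: green cap (455,187), red (438,234), yellow decoy (495,190). It also shows the steel tray (224,201), with black and purple look-alikes, the mixer pad (336,231), the orange tip (292,214), the objective (226,274) and the wafer box (398,316). In the wrist view the housing's top corners are at (148,78), (325,55), (338,207) and (182,223), and the lever leans left (-x), with its tip at (239,272).

```bash
cat > h.py <<'E'
import cv2,numpy as np
from scipy.spatial.transform import Rotation as R
def cam(s,c):
    "camera centre and camera->world rotation"
    if "mount" in c:
        T=np.eye(4);T[:3,:3]=R.from_rotvec(s["ee_rot"]).as_matrix();T[:3,3]=s["tool_pos"]
        M=T@c["mount"];return M[:3,3],M[:3,:3]
    A=cv2.Rodrigues(c["rvec"])[0];return -A.T@c["tvec"],A.T
def ray(s,c,px):
    K=np.array([[c["fx"],0,c["cx"]],[0,c["fy"],c["cy"]],[0,0,1]])
    p=cv2.undistortPoints(np.float64(px).reshape(-1,1,2),K,c["dist"]).reshape(-1,2)
    o,A=cam(s,c);return o,np.c_[p,np.ones(len(p))]@A.T
def plane(s,c,px,z):
    o,d=ray(s,c,px);return o+d*((z-o[2])/d[:,2:])
def meet(s,views):
    "least-squares point of rays [(cam,px)]"
    P=[];q=[]
    for c,px in views:
        o,d=ray(s,c,px);d=d[0]/np.linalg.norm(d[0]);M=np.eye(3)-np.outer(d,d);P.append(M);q.append(M@o)
    return np.linalg.lstsq(np.vstack(P),np.hstack(q),rcond=None)[0]
def blobs(c,lo,hi,box=None,amin=30):
    m=cv2.inRange(cv2.cvtColor(c["pixels"],cv2.COLOR_BGR2HSV),lo,hi)
    if box: 
        k=np.zeros_like(m);x0,y0,x1,y1=box;k[y0:y1,x0:x1]=255;m&=k
    C=cv2.findContours(m,cv2.RETR_EXTERNAL,cv2.CHAIN_APPROX_NONE)[0]
    return sorted([k for k in C if cv2.contourArea(k)>amin],key=cv2.contourArea,reverse=True)
def cen(k):
    m=cv2.moments(k);return np.array([m["m10"]/m["m00"],m["m01"]/m["m00"]])
E
python3 - <<'E'
import pickle,numpy as np,cv2
from h import *
np.set_printoptions(precision=4,suppress=True)
s,d=pickle.load(open("d0.pkl","rb"));S,D,W=d["scene"],d["side"],d["wrist"]
for n in d:
    for col,lo,hi in(("blue",(105,120,30),(130,255,255)),("orange",(5,150,100),(17,255,255)),("green",(55,100,40),(85,255,255)),("red",(0,120,80),(4,255,255))):
        print(n,col,[(cen(k).round(1),cv2.contourArea(k)) for k in blobs(d[n],lo,hi)[:3]])
k=blobs(W,(105,120,30),(130,255,255))[0]
e=cv2.fitEllipse(cv2.convexHull(k));print("pad ell",e,plane(s,W,cen(k),.098))
hc=plane(s,W,[(148,78),(325,55),(338,207),(182,223)],.074);print("housing",hc,hc.mean(0))
for a,b in((0,1),(1,2),(3,2),(0,3)):
    v=hc[b]-hc[a];print(np.linalg.norm(v),np.degrees(np.arctan2(v[1],v[0])))
# tray: whole outline in scene, projected to rim height
m=blobs(S,(0,0,90),(180,60,255),None)
t=S["pixels"][170:232,185:265]
cv2.imwrite("pics/t.png",np.hstack([cv2.resize(t,None,fx=5,fy=5,interpolation=cv2.INTER_NEAREST),cv2.resize(S["pixels"][165:227,425:505],None,fx=5,fy=5,interpolation=cv2.INTER_NEAREST)]))
p=plane(s,S,[(226,274),(398,316),(495,190)],0.03);print("obj,wafer,yellow",p)
E
```

```text
scene blue [(array([ 37.7, 131.7]), 3088.5), (array([611.2,  18.3]), 1855.0), (array([335.7, 230. ]), 852.5)]
scene orange [(array([292. , 212.4]), 34.0)]
scene green [(array([455.9, 188.6]), 389.0)]
scene red [(array([440.5, 233.2]), 344.0)]
side blue [(array([379.3, 115. ]), 751.5), (array([290.8, 218.6]), 583.0), (array([629.1, 148. ]), 426.5)]
side orange []
side green [(array([353.4, 305.9]), 842.5)]
side red [(array([276. , 278.9]), 417.0)]
wrist blue [(array([240.1, 146.2]), 7839.5)]
wrist orange [(array([238.1, 275.2]), 331.0)]
wrist green []
wrist red []
pad ell ((240.1122589111328, 146.26953125), (97.72775268554688, 104.08234405517578), 136.1039581298828) [[0.6044 0.0392 0.098 ]]
housing [[ 0.5165  0.0998  0.074 ]
 [ 0.6795  0.1172  0.074 ]
 [ 0.693  -0.0251  0.074 ]
 [ 0.5313 -0.0425  0.074 ]] [0.6051 0.0374 0.074 ]
0.1638743906506221 6.107308357012918
0.1429247753393927 -84.56038676703967
0.16261697831989372 6.164099231953568
0.14307683638080176 -84.05609370995725
obj,wafer,yellow [[ 0.7517 -0.2042  0.03  ]
 [ 0.7668  0.219   0.03  ]
 [ 0.3235  0.4363  0.03  ]]
```

View pics/t.png

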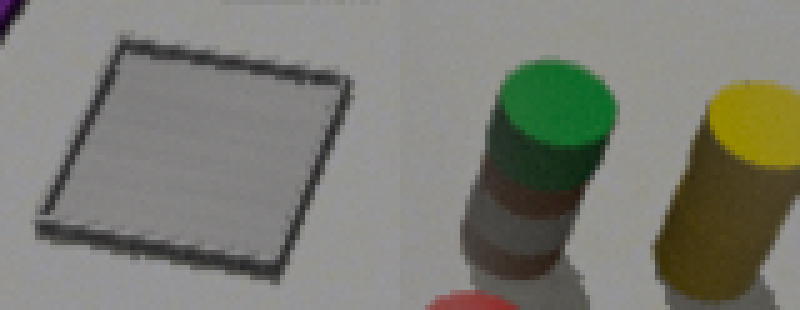

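```bash
python3 - <<'E'
import pickle
from h import *
np.set_printoptions(precision=4,suppress=True)
s,d=pickle.load(open("d0.pkl","rb"));S,D,W=d["scene"],d["side"],d["wrist"]
t=plane(s,S,[(209.4,178),(255,186.4),(241,222.4),(193,214.5)],.014);print("tray",t,t.mean(0))
for i in range(4):
    v=t[(i+1)%4]-t[i];print(np.linalg.norm(v),np.degrees(np.arctan2(v[1],v[0])))
for n,c in(("scene",S),("side",D)):
    for lo,hi in(((55,100,85),(85,255,255)),((55,100,105),(85,255,255))):
        k=blobs(c,lo,hi)[0];print(n,"green",cen(k),cv2.contourArea(k),plane(s,c,cen(k),.118))
print("manual",plane(s,S,(456.6,185.6),.118),plane(s,D,(353.4,299),.118))
print("tip",meet(s,[(S,(292.3,213.5)),(W,(238.5,272.5)),(D,(301,189))]),meet(s,[(S,(292.3,213.5)),(W,(238.5,272.5))]))
a=np.radians(6.1);Rz=np.array([[np.cos(a),-np.sin(a)],[np.sin(a),np.cos(a)]])
m=np.array([.605,.0383]);print("deck ctr",m+Rz@[0,-.11])
print("red",plane(s,S,(438.5,233),.118),plane(s,D,(277,278),.118))
print("shaft base",plane(s,W,(265,240),.05))
E
```

```text
tray [[ 0.45   -0.3607  0.014 ]
 [ 0.4506 -0.223   0.014 ]
 [ 0.5817 -0.2224  0.014 ]
 [ 0.5861 -0.358   0.014 ]] [ 0.5171 -0.291   0.014 ]
0.13767974139864264 89.7496047545788
0.131100001082314 0.2682789276021016
0.1357011522289249 -88.1497472733356
0.13610772084074263 -178.87938630422857
scene green [456.2312 185.1776] 267.5 [[0.4124 0.3145 0.118 ]]
scene green [456.3373 184.9574] 250.5 [[0.4115 0.3148 0.118 ]]
side green [353.4721 299.7742] 502.0 [[0.4098 0.315  0.118 ]]
side green [353.4669 299.5741] 488.0 [[0.4099 0.3145 0.118 ]]
manual [[0.4136 0.3155 0.118 ]] [[0.4101 0.3131 0.118 ]]
tip [ 0.5982 -0.0743  0.1179] [ 0.6001 -0.073   0.1206]
deck ctr [ 0.6167 -0.0711]
red [[0.5754 0.2806 0.118 ]] [[0.5704 0.2827 0.118 ]]
shaft base [[ 0.6125 -0.0721  0.05  ]]
```

{"op": "apply_moves", "data": {"steps": [{"tx":-0.05,"ty":-0.08},{"tx":-0.1,"ty":-0.16},{"tx":-0.146,"ty":-0.25},{"tx":-0.146,"ty":-0.25},{"tx":-0.146,"ty":-0.25,"tz":0.08},{"tx":-0.146,"ty":-0.25,"tz":0.16},{"tx":-0.146,"ty":-0.25,"tz":0.22},{"tx":-0.146,"ty":-0.25,"tz":0.25},{"tx":-0.146,"ty":-0.25,"tz":0.25},{"tx":-0.146,"ty":-0.25,"tz":0.25}], "claw": 0}}

```text
schema error: expected keys tx, ty, tz, roll
```

All keys are required.

{"op": "apply_moves", "data": {"steps": [{"tx":-0.05,"ty":-0.08,"tz":0,"roll":0},{"tx":-0.1,"ty":-0.16,"tz":0,"roll":0},{"tx":-0.146,"ty":-0.25,"tz":0,"roll":0},{"tx":-0.146,"ty":-0.25,"tz":0,"roll":0},{"tx":-0.146,"ty":-0.25,"tz":0.08,"roll":0},{"tx":-0.146,"ty":-0.25,"tz":0.16,"roll":0},{"tx":-0.146,"ty":-0.25,"tz":0.22,"roll":0},{"tx":-0.146,"ty":-0.25,"tz":0.25,"roll":0},{"tx":-0.146,"ty":-0.25,"tz":0.25,"roll":0},{"tx":-0.146,"ty":-0.25,"tz":0.25,"roll":0}], "claw": 0}}

```text
time_s: 1.15
tool_pos: [0.5506, -0.0728, 0.1065]
ee_rot: [2.221, 2.222, 0.0]
force: [0.3, -0.4, 0.3]
width: 0.0002
finger_force: 0.0
```

{"op": "apply_moves", "data": {"steps": [{"tx":0.002,"ty":0.02,"tz":0,"roll":0},{"tx":0.004,"ty":0.04,"tz":0,"roll":0},{"tx":0.006,"ty":0.06,"tz":0,"roll":0},{"tx":0.008,"ty":0.08,"tz":0,"roll":0},{"tx":0.01,"ty":0.1,"tz":0,"roll":0},{"tx":0.012,"ty":0.12,"tz":0,"roll":0},{"tx":0.012,"ty":0.12,"tz":0,"roll":0}]}}

```text
time_s: 1.85
tool_pos: [0.6117, -0.0666, 0.1061]
ee_rot: [2.22, 2.221, 0.002]
force: [-0.1, 0.2, -0.3]
width: 0.0001
finger_force: 0.0
```

```bash
cat > tip.py <<'E'
from plant import state,vision
from h import *
np.set_printoptions(precision=4,suppress=True)
s=state();v=[];ims=[]
print(s["tool_pos"],s["force"],s["time_s"])
for n in("scene","side"):
    c=vision.snapshot(n);ims.append(c)
    b=(250,170,345,260) if n=="scene" else (255,150,370,215)
    k=blobs(c,(5,110,70),(22,255,255),b,5)
    if k: v.append((c,cen(k[0])));print(n,cen(k[0]),cv2.contourArea(k[0]))
if len(v)==2: print(meet(s,v))
E
python3 tip.py
```

```text
[ 0.6117 -0.0666  0.1061] [-0.1107  0.2167 -0.3134] 1.85
scene [289.4257 227.1365] 41.5
side [286.4575 188.4118] 25.5
[ 0.6393 -0.0705  0.1178]
```

{"op": "apply_moves", "data": {"steps": [{"tx":0.001,"ty":0.006,"tz":0,"roll":0},{"tx":0.001,"ty":0.012,"tz":0,"roll":0},{"tx":0.002,"ty":0.018,"tz":0,"roll":0},{"tx":0.002,"ty":0.018,"tz":0,"roll":0}]}}

```text
time_s: 2.35
tool_pos: [0.6179, -0.0662, 0.106]
ee_rot: [-2.22, -2.22, 0.004]
force: [-4.4, -0.6, 1.9]
width: 0.0001
finger_force: 2.3
```

```bash
python3 tip.py
```

```text
[ 0.6179 -0.0662  0.106 ] [-4.3801 -0.5809  1.8576] 2.35
scene [289.1707 229.0813] 41.0
side [284.8462 188.6581] 19.5
[ 0.6441 -0.07    0.1167]
```

{"op": "apply_moves", "data": {"steps": [{"tx":0.0,"ty":0.004,"tz":0,"roll":0},{"tx":0.001,"ty":0.008,"tz":0,"roll":0},{"tx":0.001,"ty":0.008,"tz":0,"roll":0}]}}

```text
time_s: 2.75
tool_pos: [0.6183, -0.0662, 0.1057]
ee_rot: [-2.217, -2.215, 0.012]
force: [-13.8, -1.0, 8.0]
width: -0.0002
finger_force: 7.6
```

```bash
python3 tip.py
```

```text
[ 0.6183 -0.0662  0.1057] [-13.7942  -0.9827   8.0152] 2.75
scene [289.1795 229.1111] 39.0
side [284.8049 189.0081] 20.5
[ 0.644  -0.0699  0.1159]
```

{"op": "apply_moves", "data": {"steps": [{"tx":0,"ty":-0.03,"tz":0,"roll":0},{"tx":0,"ty":-0.06,"tz":0,"roll":0},{"tx":0,"ty":-0.06,"tz":-0.08,"roll":0},{"tx":0,"ty":-0.06,"tz":-0.16,"roll":0},{"tx":0,"ty":-0.06,"tz":-0.24,"roll":0},{"tx":0.04,"ty":-0.1,"tz":-0.32,"roll":0},{"tx":0.12,"ty":-0.14,"tz":-0.34,"roll":0},{"tx":0.2,"ty":-0.18,"tz":-0.34,"roll":0},{"tx":0.28,"ty":-0.22,"tz":-0.34,"roll":0},{"tx":0.36,"ty":-0.26,"tz":-0.34,"roll":0},{"tx":0.44,"ty":-0.3,"tz":-0.34,"roll":0},{"tx":0.5,"ty":-0.34,"tz":-0.34,"roll":0}]}}

```text
time_s: 4.05
tool_pos: [0.4528, 0.1881, 0.2773]
ee_rot: [2.218, 2.224, 0.008]
force: [0.9, 0.5, 0.3]
width: 0.0002
finger_force: 0.0
```

{"op": "apply_moves", "data": {"steps": [{"tx":0.07,"ty":-0.03,"tz":0,"roll":0},{"tx":0.13,"ty":-0.05,"tz":0,"roll":0},{"tx":0.17,"ty":-0.07,"tz":0,"roll":0},{"tx":0.17,"ty":-0.07,"tz":0,"roll":0},{"tx":0.17,"ty":-0.07,"tz":0,"roll":0},{"tx":0.17,"ty":-0.07,"tz":0,"roll":0}], "claw": 1}}

```text
time_s: 4.65
tool_pos: [0.4191, 0.2685, 0.2765]
ee_rot: [2.223, 2.219, 0.002]
force: [0.0, -1.4, 0.3]
width: 0.0845
finger_force: 0.0
```

```bash
python3 tip.py; python3 - <<'E'
from plant import state,vision
from h import *
s=state();c=vision.snapshot("wrist");cv2.imwrite("pics/w1.png",c["pixels"]);print(s["tool_pos"],s["ee_rot"],s["force"],s["q"])
for k in blobs(c,(55,100,40),(85,255,255),None,200)[:2]: print("green",cen(k),cv2.contourArea(k),plane(s,c,cen(k),.118))
E
```

```text
[0.4191 0.2685 0.2765] [ 0.0133 -1.361   0.3384] 4.65
scene [289.3746 228.6814] 56.5
side [285.5441 188.9265] 34.0
[ 0.6422 -0.07    0.1159]
[0.41891597 0.26840732 0.276401  ] [2.22398553e+00 2.21827379e+00 9.40780722e-04] [ 0.32326901 -0.45419908  0.4378345 ] [-0.39812537  0.15290573 -0.28795585  1.87291077  0.04844948  1.12179849
 -0.70648843]
green [311.1826912  135.02360292] 2881.0 [[0.41159151 0.31489617 0.118     ]]
```

View pics/w1.png

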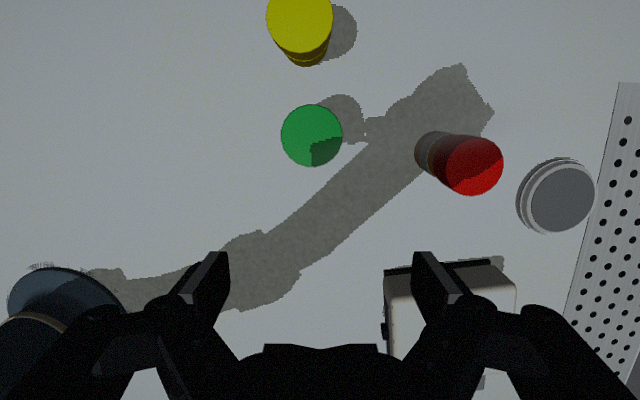

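The wrist view shows the green cap at (311,135), red at (470,165) and yellow at (299,23). The finger path along x is clear. All views agree on the jar at (0.4115, 0.315), so I descend.

{"op": "apply_moves", "data": {"steps": [{"tx":0.05,"ty":-0.008,"tz":0,"roll":0},{"tx":0.093,"ty":-0.015,"tz":0,"roll":0},{"tx":0.093,"ty":-0.015,"tz":0.09,"roll":0},{"tx":0.093,"ty":-0.015,"tz":0.18,"roll":0},{"tx":0.093,"ty":-0.015,"tz":0.25,"roll":0},{"tx":0.093,"ty":-0.015,"tz":0.29,"roll":0},{"tx":0.093,"ty":-0.015,"tz":0.32,"roll":0},{"tx":0.093,"ty":-0.015,"tz":0.35,"roll":0},{"tx":0.093,"ty":-0.015,"tz":0.38,"roll":0},{"tx":0.093,"ty":-0.015,"tz":0.397,"roll":0},{"tx":0.093,"ty":-0.015,"tz":0.397,"roll":0},{"tx":0.093,"ty":-0.015,"tz":0.397,"roll":0}], "claw": 1}}

```text
time_s: 6.0
tool_pos: [0.411, 0.3161, 0.0782]
ee_rot: [2.222, 2.221, 0.001]
force: [0.3, -0.9, -0.7]
width: 0.0856
finger_force: 0.0
```

{"op": "apply_moves", "data": {"steps": [{"tx":0,"ty":0,"tz":0,"roll":0},{"tx":0,"ty":0,"tz":0,"roll":0},{"tx":0,"ty":0,"tz":0,"roll":0},{"tx":0,"ty":0,"tz":0,"roll":0},{"tx":0,"ty":0,"tz":0,"roll":0},{"tx":0,"ty":0,"tz":0,"roll":0},{"tx":0,"ty":0,"tz":0,"roll":0},{"tx":0,"ty":0,"tz":0,"roll":0}], "claw": 0, "newtons": 70}}

```text
time_s: 6.8
tool_pos: [0.411, 0.3167, 0.079]
ee_rot: [2.221, 2.221, 0.003]
force: [-0.6, -0.1, 6.3]
width: 0.0582
finger_force: 75.2
```

{"op": "apply_moves", "data": {"steps": [{"tx":0,"ty":0,"tz":-0.03,"roll":0},{"tx":0,"ty":0,"tz":-0.08,"roll":0},{"tx":0,"ty":0,"tz":-0.15,"roll":0},{"tx":0,"ty":0,"tz":-0.22,"roll":0},{"tx":0,"ty":0,"tz":-0.29,"roll":0},{"tx":0,"ty":0,"tz":-0.36,"roll":0},{"tx":0,"ty":0,"tz":-0.4,"roll":0},{"tx":-0.04,"ty":0.03,"tz":-0.4,"roll":0},{"tx":-0.09,"ty":0.06,"tz":-0.4,"roll":0},{"tx":-0.15,"ty":0.1,"tz":-0.4,"roll":0},{"tx":-0.21,"ty":0.14,"tz":-0.4,"roll":0},{"tx":-0.27,"ty":0.18,"tz":-0.4,"roll":0}]}}

```text
time_s: 8.0
tool_pos: [0.5004, 0.1795, 0.2771]
ee_rot: [-2.221, -2.222, 0.002]
force: [0.2, 0.3, -4.5]
width: 0.0582
finger_force: 76.1
```

{"op": "apply_moves", "data": {"steps": [{"tx":-0.06,"ty":0.04,"tz":0,"roll":0},{"tx":-0.12,"ty":0.08,"tz":0,"roll":0},{"tx":-0.18,"ty":0.13,"tz":0,"roll":0},{"tx":-0.23,"ty":0.17,"tz":0,"roll":0},{"tx":-0.265,"ty":0.195,"tz":0,"roll":0},{"tx":-0.283,"ty":0.207,"tz":0,"roll":0},{"tx":-0.283,"ty":0.207,"tz":0,"roll":0},{"tx":-0.283,"ty":0.207,"tz":0,"roll":0},{"tx":-0.283,"ty":0.207,"tz":0,"roll":0}]}}

```text
time_s: 8.9
tool_pos: [0.6031, 0.0416, 0.2778]
ee_rot: [-2.218, -2.224, -0.0]
force: [0.7, -0.0, -3.7]
width: 0.0585
finger_force: 76.1
```

```bash
python3 - <<'E'
from plant import state,vision
from h import *
np.set_printoptions(precision=4,suppress=True)
s=state();print(s["tool_pos"],s["ee_rot"],s["force"],s["width"])
a=[vision.snapshot(n) for n in("scene","side")]
f=[cv2.resize(c["pixels"][y:y+150,x:x+200],None,fx=2,fy=3) for c,x,y in((a[0],240,130),(a[1],190,110))]
cv2.imwrite("pics/hold.png",np.hstack(f))
for c in a:
    for k in blobs(c,(55,100,40),(85,255,255),None,20)[:3]: print(cen(k),cv2.contourArea(k))
E
```

```text
[0.6031 0.0416 0.2778] [-2.2175 -2.2238 -0.0004] [ 0.7435 -0.0405 -3.7234] 0.05851874996962762
[350.9469 170.43  ] 69.0
[330.0524 167.5857] 35.0
[285.4343 147.0246] 454.0
```

View pics/hold.png

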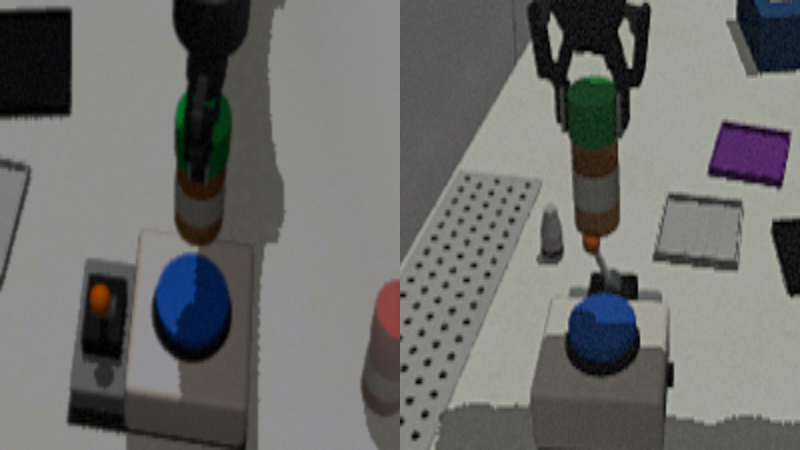

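The jar hangs upright in the grip above the pad, cap at (285,147) in the side view. The switch leans to its on side. Next I descend to the pad.

{"op": "apply_moves", "data": {"steps": [{"tx":-0.003,"ty":0.003,"tz":0.05,"roll":0},{"tx":-0.003,"ty":0.003,"tz":0.1,"roll":0},{"tx":-0.003,"ty":0.003,"tz":0.14,"roll":0},{"tx":-0.003,"ty":0.003,"tz":0.17,"roll":0},{"tx":-0.003,"ty":0.003,"tz":0.185,"roll":0},{"tx":-0.003,"ty":0.003,"tz":0.195,"roll":0},{"tx":-0.003,"ty":0.003,"tz":0.205,"roll":0},{"tx":-0.003,"ty":0.003,"tz":0.213,"roll":0},{"tx":-0.003,"ty":0.003,"tz":0.22,"roll":0},{"tx":-0.003,"ty":0.003,"tz":0.22,"roll":0},{"tx":-0.003,"ty":0.003,"tz":0.22,"roll":0}]}}

```text
time_s: 10.1
tool_pos: [0.606, 0.0383, 0.169]
ee_rot: [2.221, 2.221, 0.002]
force: [-3.0, 0.7, 5.0]
width: 0.0587
finger_force: 76.6
```

{"op": "apply_moves", "data": {"steps": [{"tx":0,"ty":0,"tz":0.005,"roll":0},{"tx":0,"ty":0,"tz":0.01,"roll":0},{"tx":0,"ty":0,"tz":0.016,"roll":0},{"tx":0,"ty":0,"tz":0.016,"roll":0},{"tx":0,"ty":0,"tz":0.016,"roll":0}]}}

```text
time_s: 10.6
tool_pos: [0.6062, 0.0384, 0.1648]
ee_rot: [2.221, 2.22, 0.003]
force: [-8.6, -0.3, 23.8]
width: 0.0589
finger_force: 78.9
```

{"op": "apply_moves", "data": {"steps": [{"tx":0,"ty":0,"tz":0,"roll":0},{"tx":0,"ty":0,"tz":0,"roll":0},{"tx":0,"ty":0,"tz":0,"roll":0},{"tx":0,"ty":0,"tz":0,"roll":0},{"tx":0,"ty":0,"tz":0,"roll":0},{"tx":0,"ty":0,"tz":0,"roll":0},{"tx":0,"ty":0,"tz":0,"roll":0},{"tx":0,"ty":0,"tz":0,"roll":0},{"tx":0,"ty":0,"tz":0,"roll":0},{"tx":0,"ty":0,"tz":0,"roll":0},{"tx":0,"ty":0,"tz":0,"roll":0},{"tx":0,"ty":0,"tz":0,"roll":0}]}}

```text
time_s: 11.8
tool_pos: [0.6061, 0.0385, 0.1648]
ee_rot: [2.22, 2.22, 0.003]
force: [-8.9, 0.1, 23.5]
width: 0.0588
finger_force: 78.9
```

```bash
python3 - <<'E'
from plant import state,vision
from h import *
s=state();print(s["tool_pos"],s["force"],s["time_s"])
a=[vision.snapshot(n) for n in("scene","side")]
f=[cv2.resize(c["pixels"][y:y+150,x:x+200],None,fx=2,fy=3) for c,x,y in((a[0],240,130),(a[1],190,110))]
cv2.imwrite("pics/press.png",np.hstack(f))
E
```

```text
[0.60614702 0.03846915 0.16483282] [-8.9461526   0.13734764 23.52315398] 11.8
```

View pics/press.png

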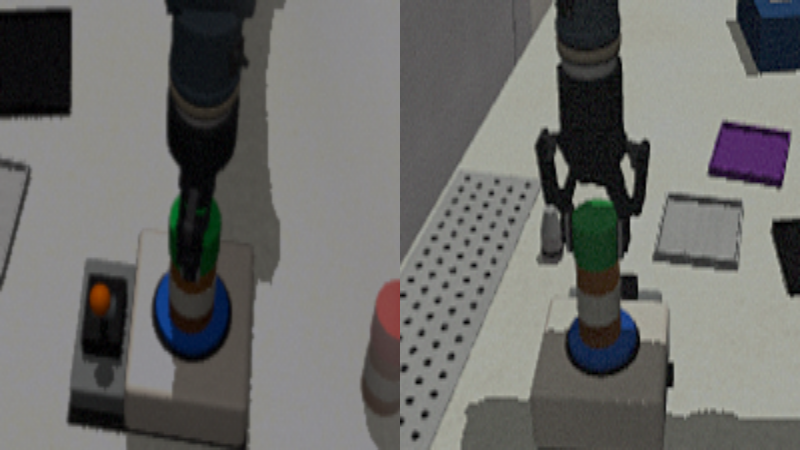

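{"op": "apply_moves", "data": {"steps": [{"tx":0,"ty":0,"tz":0,"roll":0},{"tx":0,"ty":0,"tz":0,"roll":0},{"tx":0,"ty":0,"tz":0,"roll":0},{"tx":0,"ty":0,"tz":0,"roll":0},{"tx":0,"ty":0,"tz":0,"roll":0},{"tx":0,"ty":0,"tz":0,"roll":0},{"tx":0,"ty":0,"tz":0,"roll":0},{"tx":0,"ty":0,"tz":0,"roll":0},{"tx":0,"ty":0,"tz":0,"roll":0},{"tx":0,"ty":0,"tz":0,"roll":0},{"tx":0,"ty":0,"tz":0,"roll":0},{"tx":0,"ty":0,"tz":0,"roll":0}]}}

```text
time_s: 13.1
tool_pos: [0.6062, 0.0385, 0.1648]
ee_rot: [2.22, 2.22, 0.003]
force: [-8.9, 0.8, 23.7]
width: 0.0588
finger_force: 78.9
```

The jar stands upright at the centre of the fully lowered pad and was held there for over 2 s, with the switch still on. Next I lift it and move to the tray.

{"op": "apply_moves", "data": {"steps": [{"tx":0,"ty":0,"tz":-0.02,"roll":0},{"tx":0,"ty":0,"tz":-0.04,"roll":0},{"tx":0,"ty":0,"tz":-0.09,"roll":0},{"tx":0,"ty":0,"tz":-0.15,"roll":0},{"tx":0,"ty":0,"tz":-0.21,"roll":0},{"tx":0,"ty":0,"tz":-0.24,"roll":0},{"tx":-0.04,"ty":-0.01,"tz":-0.24,"roll":0},{"tx":-0.1,"ty":-0.025,"tz":-0.24,"roll":0},{"tx":-0.17,"ty":-0.045,"tz":-0.24,"roll":0},{"tx":-0.24,"ty":-0.065,"tz":-0.24,"roll":0},{"tx":-0.31,"ty":-0.085,"tz":-0.24,"roll":0},{"tx":-0.38,"ty":-0.105,"tz":-0.24,"roll":0}]}}

```text
time_s: 14.3
tool_pos: [0.5523, -0.1536, 0.279]
ee_rot: [-2.222, -2.221, 0.001]
force: [-0.1, -0.4, -3.3]
width: 0.0589
finger_force: 76.1
```

{"op": "apply_moves", "data": {"steps": [{"tx":-0.07,"ty":-0.02,"tz":0,"roll":0},{"tx":-0.14,"ty":-0.04,"tz":0,"roll":0},{"tx":-0.2,"ty":-0.05,"tz":0,"roll":0},{"tx":-0.25,"ty":-0.065,"tz":0,"roll":0},{"tx":-0.279,"ty":-0.07,"tz":0,"roll":0},{"tx":-0.279,"ty":-0.07,"tz":0,"roll":0},{"tx":-0.279,"ty":-0.07,"tz":0,"roll":0},{"tx":-0.279,"ty":-0.07,"tz":0,"roll":0}]}}

```text
time_s: 15.1
tool_pos: [0.519, -0.2892, 0.2796]
ee_rot: [-2.217, -2.224, -0.002]
force: [0.3, -0.4, -3.8]
width: 0.0585
finger_force: 76.1
```

```bash
python3 tip.py; python3 - <<'E'
from plant import state,vision
from h import *
s=state();c=vision.snapshot("wrist");w=vision.snapshot("scene");print(s["tool_pos"],s["ee_rot"],s["force"])
cv2.imwrite("pics/tray.png",np.hstack([cv2.resize(c["pixels"],(400,300)),cv2.resize(w["pixels"][120:270,160:360],(400,300))]))
E
```

```text
[ 0.519  -0.2892  0.2796] [ 0.301  -0.4176 -3.8229] 15.1
scene [289.3333 228.7333] 57.5
side [285.4129 188.8259] 33.5
[ 0.6425 -0.07    0.1162]
[ 0.51879936 -0.28964086  0.27979735] [-2.21798874e+00 -2.22449765e+00 -1.16890916e-03] [-0.3107114   0.35221956 -3.20286949]
```

View pics/tray.png

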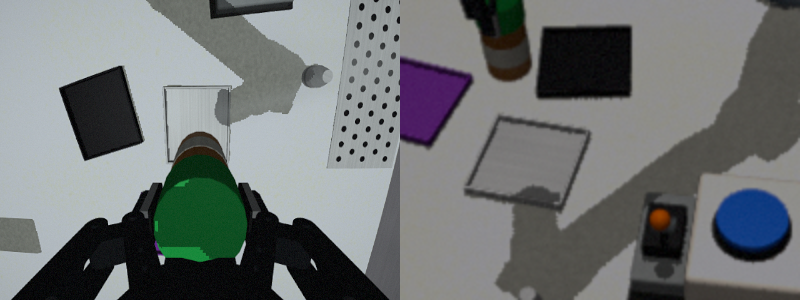

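The wrist view shows the jar directly above the steel tray, which lies at (198,125) in the left half, and the switch is still on. I lower it slowly.

{"op": "apply_moves", "data": {"steps": [{"tx":0,"ty":0,"tz":0.08,"roll":0},{"tx":0,"ty":0,"tz":0.16,"roll":0},{"tx":0,"ty":0,"tz":0.23,"roll":0},{"tx":0,"ty":0,"tz":0.29,"roll":0},{"tx":0,"ty":0,"tz":0.33,"roll":0},{"tx":0,"ty":0,"tz":0.355,"roll":0},{"tx":0,"ty":0,"tz":0.37,"roll":0},{"tx":0,"ty":0,"tz":0.38,"roll":0},{"tx":0,"ty":0,"tz":0.384,"roll":0},{"tx":0,"ty":0,"tz":0.387,"roll":0},{"tx":0,"ty":0,"tz":0.387,"roll":0},{"tx":0,"ty":0,"tz":0.387,"roll":0}]}}

```text
time_s: 16.5
tool_pos: [0.5184, -0.2916, 0.0869]
ee_rot: [2.221, 2.221, 0.001]
force: [-0.7, -0.5, -2.9]
width: 0.0585
finger_force: 76.3
```

{"op": "apply_moves", "data": {"steps": [{"tx":0,"ty":0,"tz":0.001,"roll":0},{"tx":0,"ty":0,"tz":0.002,"roll":0},{"tx":0,"ty":0,"tz":0.003,"roll":0},{"tx":0,"ty":0,"tz":0.004,"roll":0},{"tx":0,"ty":0,"tz":0.005,"roll":0},{"tx":0,"ty":0,"tz":0.006,"roll":0},{"tx":0,"ty":0,"tz":0.006,"roll":0}]}}

```text
time_s: 17.2
tool_pos: [0.518, -0.2914, 0.0832]
ee_rot: [-2.221, -2.221, -0.0]
force: [-0.0, 0.3, -3.2]
width: 0.0586
finger_force: 76.3
```

{"op": "apply_moves", "data": {"steps": [{"tx":0,"ty":0,"tz":0.001,"roll":0},{"tx":0,"ty":0,"tz":0.002,"roll":0},{"tx":0,"ty":0,"tz":0.003,"roll":0},{"tx":0,"ty":0,"tz":0.003,"roll":0}]}}

```text
time_s: 17.6
tool_pos: [0.5181, -0.2916, 0.083]
ee_rot: [2.221, 2.221, 0.0]
force: [-2.9, 1.8, 6.2]
width: 0.0588
finger_force: 76.7
```

{"op": "apply_moves", "data": {"steps": [{"tx":0,"ty":0,"tz":-0.001,"roll":0},{"tx":0,"ty":0,"tz":-0.002,"roll":0},{"tx":0,"ty":0,"tz":-0.002,"roll":0}], "newtons": 25}}

```text
time_s: 17.9
tool_pos: [0.518, -0.2916, 0.0831]
ee_rot: [2.221, 2.221, 0.0]
force: [-1.8, 0.6, 3.6]
width: 0.0589
finger_force: 76.8
```

{"op": "apply_moves", "data": {"steps": [{"tx":0,"ty":0,"tz":0,"roll":0},{"tx":0,"ty":0,"tz":0,"roll":0},{"tx":0,"ty":0,"tz":0,"roll":0},{"tx":0,"ty":0,"tz":0,"roll":0},{"tx":0,"ty":0,"tz":0,"roll":0},{"tx":0,"ty":0,"tz":0,"roll":0},{"tx":0,"ty":0,"tz":0,"roll":0},{"tx":0,"ty":0,"tz":0,"roll":0}], "claw": 1}}

```text
time_s: 18.7
tool_pos: [0.518, -0.2914, 0.0828]
ee_rot: [2.221, 2.221, 0.0]
force: [0.7, -1.1, 1.2]
width: 0.0857
finger_force: 0.0
```

{"op": "apply_moves", "data": {"steps": [{"tx":0,"ty":0,"tz":-0.02,"roll":0},{"tx":0,"ty":0,"tz":-0.05,"roll":0},{"tx":0,"ty":0,"tz":-0.09,"roll":0},{"tx":0,"ty":0,"tz":-0.14,"roll":0},{"tx":0,"ty":0,"tz":-0.21,"roll":0},{"tx":0,"ty":0,"tz":-0.28,"roll":0},{"tx":0,"ty":0,"tz":-0.35,"roll":0},{"tx":0,"ty":0,"tz":-0.4,"roll":0},{"tx":0,"ty":0,"tz":-0.4,"roll":0},{"tx":0,"ty":0,"tz":-0.4,"roll":0}]}}

```text
time_s: 19.7
tool_pos: [0.518, -0.2915, 0.2843]
ee_rot: [2.22, 2.22, 0.001]
force: [0.1, -0.8, -0.8]
width: 0.085
finger_force: 0.0
```

```bash
python3 tip.py; python3 - <<'E'
from plant import state,vision
from h import *
s=state();a=[vision.snapshot(n) for n in("scene","side")];print(s["width"],s["force"])
for c in a:
    for k in blobs(c,(55,100,85),(85,255,255),None,30)[:1]: print("green",cen(k),plane(s,c,cen(k),.122))
cv2.imwrite("pics/end.png",np.hstack([a[0]["pixels"][100:350,130:530],a[1]["pixels"][110:360,180:580]]))
E
```

```text
[ 0.518  -0.2915  0.2843] [ 0.0811 -0.7785 -0.7565] 19.7
scene [289.3215 228.6667] 56.5
side [285.4293 188.7727] 33.0
[ 0.6425 -0.0701  0.1163]
0.08568473960282191 [-0.74986326 -0.01744053  0.39539071]
green [217.02962963 173.63127572] [[ 0.51841621 -0.29718817  0.122     ]]
green [339.16312057 155.98817967] [[ 0.51647108 -0.29695398  0.122     ]]
```

View pics/end.png

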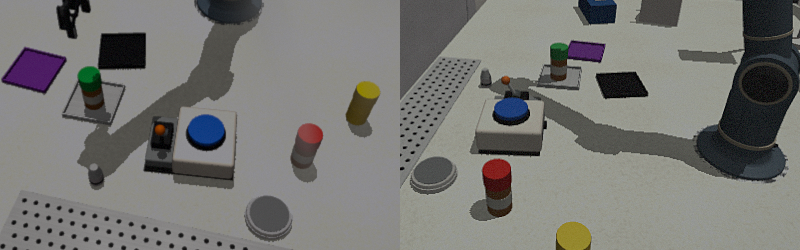

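The jar stands upright inside the steel tray, with its cap at (89,75) in the left half. The switch is on, the pad is back up, and everything else is where it was.

```bash
python3 -c "
from plant import order
print(order.close_job())"
```

```text
the job is handed in; nothing more can be done
None
```

I handed the job in at about 20 s: the switch is on at its end stop, the green-capped jar held the pad fully down for about 2.5 s, and it now stands upright in the steel tray with the other things left where they were.

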